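# Find the full canister by its weight

## Robot

A 7-joint arm with a two-finger parallel gripper is mounted at the origin on a cart in front of the work surface, level with it; the furniture and walls round the work are solid. World frame = base frame: x ahead of the robot, y to its left, z up, the work surface at z = 0. Lengths are in mm, angles in rad, forces in N, time in s.
With the tool pointing down it reaches from about 350 to 900 mm from the base axis. Payload 19.9 kg.
Tool frame: the origin (TCP) lies at the very end of the fingers, on their centre line; the grasp point (between the pads) lies 19 mm behind it (r.tcp_to_grasp is the distance from the TCP to the grasp point, in mm); z points along the fingers, y is the line along which they close (so a half turn about z gives the same grasp; the last joint's range is limited). The gripper opens to 85 mm and grips with 20 to 120 N. Pads are 22 mm wide; open, the fingers measure 114 mm over their backs; the gripper's body (76 mm by 85 mm) begins 54 mm behind the grasp point. The pads swing forward as they close: fully open they stand 13 mm farther back than shut.
Start: joints at [1.296, 0.417, -0.01, 1.614, 0.005, 1.111, -0.053], TCP at [144.794, -607.977, 231.26] pointing down, gripper open.
Joint ranges: [-2.81, 2.81], [-0.39, 2.02], [-1.27, 1.25], [0.06, 2.57], [-1.19, 4.33], [0.19, 2], [-2.82, 2.82]. Speed limits (rad/s): [1.89, 1.89, 2.39, 2.39, 3.01, 3.01, 3.01].

## Interface

Orientations are given as a unit quaternion [w, x, y, z].
In Python, from station import r gives the robot as it stands.
- The arm moves only by the tool servo_tool, never from a script. Its arguments are lists of equal length, an entry for each row: "slide": the shift along the tool's x, y, z in mm, a list of three; "delta_rot": the turn, a rotation vector about the tool's x, y, z in rad, a list of three; "jaw": the finger opening in mm, from 0 to 85.4. A call has 1 to 20 rows; each row shifts and turns the commanded pose from where the row before left it, along the tool's axes as they then stand; what a row does not reach is not made up. A row lasts 1/10 s, in which the tool goes at most 50 mm and 8.59 degrees, less where a joint would pass 70% of its speed; a pose out of reach is approached as far as the arm can. A call is refused whole if a number of a shift passes 50 or a number of a turn 0.15, either way. A call with a gripper value outside its range is refused whole. The fingers move at their own pace and stop on an object; the grip force is fixed at half the most. Time passes only in rows, so rows that do not move let the fingers close. It gives the time, the measured TCP pose, the force, the opening and the grip force at its end, in the units of the state.
- r.get_state(): the state, without advancing time (a new reading comes with each control period).
- r.capture(name): name is "side" or "top"; returns (picture, depth): 400x640x3 uint8, red, green, blue; 400x640 float32, mm along the optical axis (not along the pixel's ray), 0 where there is no reading.
- r.camera_params(name): a dict with "fx", "fy", "cx", "cy" (pixels), "eye" and "orientation" of the camera in the world. Camera axes: x right, y down, z forward; pixel columns grow to the right and rows downward; lengths in mm; the calibration is good to about 2 mm. A picture is of the moment at which its call begins. camera_params takes no time and is no camera call.
- r.job_done(): hands the job in; it is judged then, once.
The state is a dict: "clock": time; "joint_pos": joint angles; "joint_velocities": joint speeds; "joint_efforts": joint torques, N m; "eef_pos": TCP position; "tcp_rot": TCP orientation; "wrist_force": force on the tool from outside, world axes, zero at the start; "torque": the same for the moment, N m; "gripper_width": finger opening in mm; "grasp_force": force on a finger pad.
Only numpy, scipy, OpenCV 4.12 (cv2) and the standard library are available. Lean on these libraries where they do the work, as an engineer would, in place of code of your own. Each camera call takes 0.05 s, during which the arm holds its last target. There are 200 camera calls.

## Task

Two of the three identical white canisters with wooden lids beside the chopping board are nearly empty and one is full; only their weight tells which. Lift them by their lid knobs to find out, set both nearly empty ones down gently, upright and wholly on the board for refilling, and finish while holding the full one up level in the gripper, its underside at least 10 cm above the worktop and touching nothing else. Keep all canisters upright throughout and leave the pepper mill, spice jar and food tin where they stand.

Things in the scene. Friction and masses are not known exactly. Their poses are not given: they have to be found in the camera images.
- canister_a: one of three identical closed canisters: square white body 90x90 mm, wooden lid that does not come off (lid top 103 mm up), on it a central round wooden knob 20 mm across, 103 to 120 mm up, to lift it by. Origin: centre of the underside, z up, x and y along its sides. Weight centred: full 0.55 to 0.75 kg, nearly empty 0.22 to 0.35 kg; any of the three may be the full one
- canister_b: second of the three identical canisters, size, origin and possible weights as canister_a
- canister_c: third of the three identical canisters, size, origin and possible weights as canister_a
- board: wooden chopping board lying flat on the worktop, 200 mm (its x) by 300 mm (its y), 18 mm thick; it does not slip. Origin: centre of its underside; z up. It has room for two canisters side by side along its y. The wall shelf behind the work hangs 0.5 m above the worktop: keep the wrist clear of it
- pepper_mill: bystander: glass pepper mill with a grey cap, diameter 44 mm, 90 mm tall, loose; origin at the centre of its underside
- spice_jar: bystander: glass spice jar with a red cap, diameter 45 mm, 106 mm tall, loose; origin at the centre of its underside
- tin: bystander: unopened food tin, diameter 75 mm, 58 mm tall, loose; origin at the centre of its underside

How it is judged:
By the outcome, as a careful person would: the job done as asked, in the order asked, and still so for the second after the job is handed in, while the arm keeps its last pose, push and grip.
It also fails if it takes over 72 s, if anything falls off the work surface, if the arm or the gripper's body presses on something with over 40 N, if the wrist force passes 120 N, or if a joint passes its speed limit or range.

## Working session

There is one attempt and no reset: what is moved stays moved. The work goes in short steps, Python scripts to look and compute and a tool call to move; the robot and the scene stay as the last step left them, time stands still between calls to the robot, and variables do not carry over. Pictures are saved under pics/ and viewed, at most 10 in all, crops included, and the job is handed in when it is done.

Besides the shell and the picture viewer there is one more tool, called after "Emit:" as name(argument=value, ...) on one line, values as JSON. servo_tool: Moves the arm, as the interface text tells. Its arguments: {"type":"object","properties":{"slide":{"type":"array","items":{"type":"array","items":{"type":"number"}}},"delta_rot":{"type":"array","items":{"type":"array","items":{"type":"number"}}},"jaw":{"type":"array","items":{"type":"number"}}},"required":["slide","delta_rot","jaw"]}

```bash
mkdir -p pics; python3 - <<'E'
from station import r
import cv2,numpy as np
for n in("top","side"):
    p,d=r.capture(n); cv2.imwrite(f"pics/{n}0.png",p[:,:,::-1]); np.save(f"pics/{n}0.npy",d); print(r.camera_params(n))
print(r.get_state())
E
```

```text
{'fx': 507.8300857131786, 'fy': 507.8300857131786, 'cx': 317.0299101112142, 'cy': 209.4689544615534, 'eye': array([ 240.1957403, -251.3899324, 1163.5423876]), 'orientation': array([-0.07965599,  0.72638567, -0.67806691,  0.07901929])}
{'fx': 424.33861111759035, 'fy': 424.33861111759035, 'cx': 318.6719600747049, 'cy': 197.33798707423082, 'eye': array([178.64493725, 306.26327489, 798.27575843]), 'orientation': array([ 0.08891301, -0.24186915,  0.90442149, -0.34002287])}
{'clock': 0.1, 'joint_pos': array([ 1.29551299,  0.41791615, -0.01029653,  1.61408046,  0.00472131,
        1.11072808, -0.05300594]), 'joint_velocities': array([ 0.00044564, -0.00216689, -0.00013869, -0.00115581,  0.00017907,
       -0.0018586 ,  0.00050953]), 'joint_efforts': array([ 7.66688345e-05, -8.65819502e+01,  6.78951647e-01, -4.35634375e+01,
        1.91499700e-02,  4.98445283e-03,  1.13483367e-06]), 'eef_pos': array([ 144.69857412, -607.70549342,  230.73579763]), 'tcp_rot': array([-5.41879690e-04,  9.93175472e-01,  1.16628356e-01, -1.17928699e-04]), 'wrist_force': array([-0.34768012,  0.35140483, -0.38363642]), 'torque': array([ 0.02431558,  0.02698616, -0.0301501 ]), 'grasp_force': 0.0, 'gripper_width': 85.51765914909306}
```

View pics/top0.png

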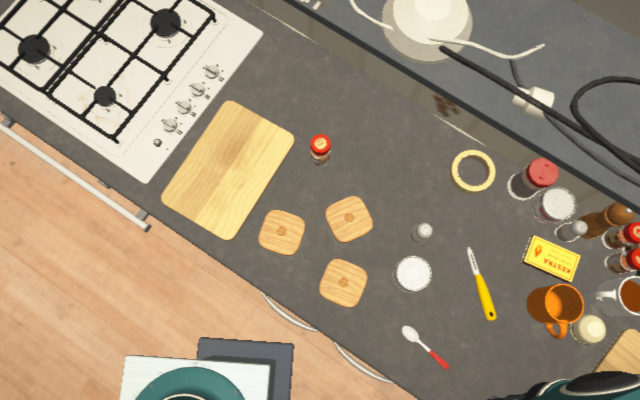

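View pics/side0.png

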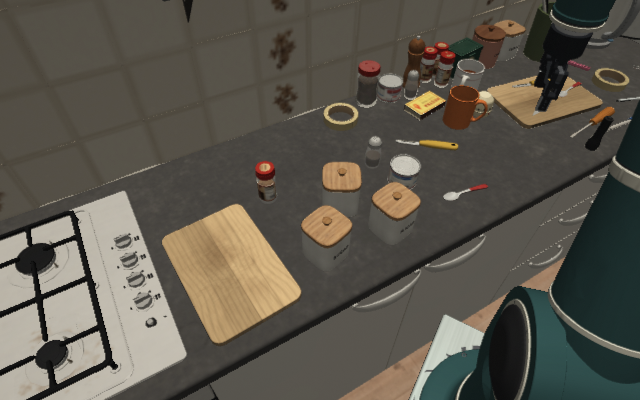

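The top view shows the board's corners near (232,101), (294,138), (227,239) and (162,199). The lids are at (282,232), (349,219) and (343,283), the jar at (320,145), the mill at (423,232) and the tin at (413,273). I'll take an enlarged crop to read these more closely.

```bash
python3 - <<'E'
import cv2
p=cv2.imread("pics/top0.png")[90:315,150:450]
cv2.imwrite("pics/crop.png",cv2.resize(p,None,fx=2.6,fy=2.6,interpolation=cv2.INTER_CUBIC))
E
```

```text
(no output)
```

View pics/crop.png

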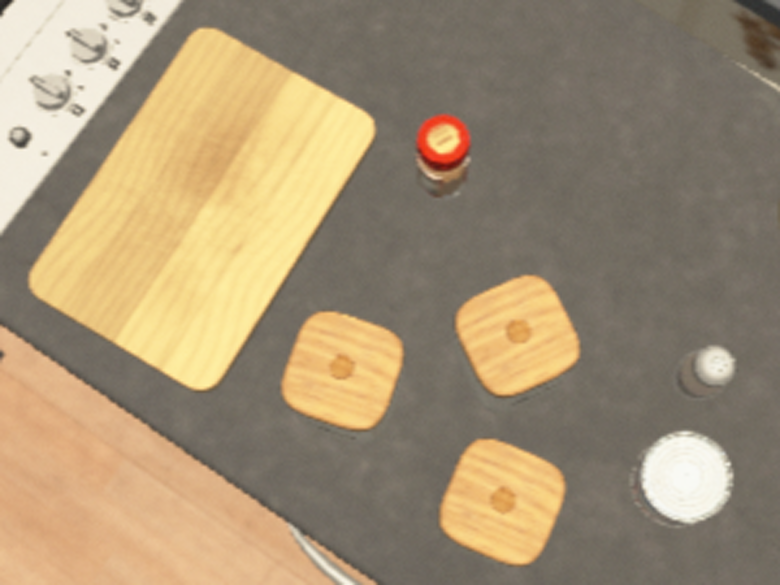

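The crop shows knobs at crop pixels (342,366), (518,331) and (503,499). Next I'll back-project using heights from the depth image.

```bash
cat > h.py <<'E'
import numpy as np,cv2
from station import r
from scipy.spatial.transform import Rotation as R
def cam(n):
    c=r.camera_params(n); return c,R.from_quat(np.roll(c["orientation"],-1)).as_matrix()
def cloud(n,d):
    c,M=cam(n); v,u=np.mgrid[:400,:640]
    P=np.stack([(u-c["cx"])/c["fx"]*d,(v-c["cy"])/c["fy"]*d,d],-1)@M.T+c["eye"]
    P[d==0]=np.nan; return P
def pix(n,u,v,z):
    c,M=cam(n); k=M@[(u-c["cx"])/c["fx"],(v-c["cy"])/c["fy"],1]
    return c["eye"]+k*(z-c["eye"][2])/k[2]
def comps(P,lo,hi,minpx=60):
    m=((P[...,2]>lo)&(P[...,2]<hi)).astype(np.uint8)
    n,l,s,c=cv2.connectedComponentsWithStats(m)
    for i in range(1,n):
        if s[i,4]>minpx:
            q=P[l==i]; rc=cv2.minAreaRect(q[:,:2].astype(np.float32))
            print(c[i].round(),s[i,4],"c",np.round(rc[0],1),"sz",np.round(rc[1],1),"ang",round(rc[2],1),"z",np.median(q[:,2]).round(1))
E
python3 - <<'E'
from h import *
for n in("top","side"):
    P=cloud(n,np.load(f"pics/{n}0.npy")); print(n,"table z",P[170,390] if n=="top" else P[200,240])
    for lo,hi in((96,110),(10,26),(110,126),(50,65),(80,95)):
        print(lo,hi); comps(P,lo,hi,25 if lo in(110,80) else 300)
for u,v in((342,366),(518,331),(503,499)): print("knob",pix("top",150+u/2.6,90+v/2.6,120).round(1))
for u,v in((205,20),(381,125),(203,396),(24,285)): print("board corner(rounded, extrapolated)",pix("top",150+u/2.6,90+v/2.6,18).round(1))
for nme,u,v,z in(("jar",443,140,106),("mill",715,367,90),("tin",686,478,58)):print(nme,pix("top",150+u/2.6,90+v/2.6,z).round(1))
E
```

```text
top table z [ 614.64575138 -408.77534568    1.28734288]
96 110
[321. 144.] 310 c [ 630.7 -239.9] sz [42.8 42.2] ang 51.9 z 106.1
[349. 219.] 1513 c [ 468.4 -311.7] sz [89.9 89.6] ang 29.7 z 101.9
[282. 232.] 1544 c [ 429.4 -170.5] sz [90.2 89.9] ang 75.9 z 101.8
[343. 283.] 1638 c [ 331.6 -306.9] sz [89.5 89.5] ang 70.3 z 101.9
10 26
[391.  84.] 965 c [ 841.4 -381.6] sz [796.2   7.4] ang 60.0 z 18.1
[228. 170.] 10279 c [589.  -26.1] sz [202.2 300.6] ang 63.3 z 16.7
[473. 171.] 611 c [ 620.6 -601.1] sz [100.3 102. ] ang 41.7 z 23.4
[552. 259.] 1488 c [ 425.8 -780.3] sz [113.9  68.7] ang 68.7 z 21.5
[486. 299.] 452 c [ 328.9 -630.1] sz [103.5  24.9] ang 18.3 z 15.4
[623. 354.] 1296 c [ 232.3 -915.7] sz [ 93.3 108.9] ang 2.7 z 16.7
[191. 386.] 1679 c [100.9   4.8] sz [ 63.6 228.9] ang 3.8 z 13.2
110 126
[542. 173.] 538 c [ 592.3 -720.5] sz [64.3 60.1] ang 89.1 z 123.8
[608. 219.] 105 c [ 504.5 -859.4] sz [47.5 24.5] ang 23.4 z 120.3
[349. 217.] 68 c [ 468.4 -311.7] sz [18.9 17.8] ang 67.2 z 116.7
[281. 231.] 67 c [ 428.7 -171. ] sz [16.5 18.9] ang 6.3 z 116.3
[344. 282.] 71 c [ 331.4 -3
[... 4052 characters left out ...]
 c [ 623.5 -225.1] sz [42.1 17.7] ang 38.4 z 88.9
[341. 192.] 149 c [ 451.1 -274.6] sz [82.1 18.3] ang 26.9 z 87.3
[392. 215.] 183 c [ 322.3 -278.2] sz [103.6  50.6] ang 21.6 z 87.0
[325. 242.] 174 c [ 416.6 -141.2] sz [102.1  46.3] ang 28.5 z 86.3
[463. 391.] 35 c [83.6  3.7] sz [ 2.4 36.1] ang 2.7 z 88.5
knob [ 428.1 -171.4  120. ]
knob [ 466.6 -310.9  120. ]
knob [ 331.1 -306.4  120. ]
board corner(rounded, extrapolated) [765.5  -8.3  18. ]
board corner(rounded, extrapolated) [ 673.3 -180.6   18. ]
board corner(rounded, extrapolated) [411.4 -44.4  18. ]
board corner(rounded, extrapolated) [500.  125.4  18. ]
jar [ 630.3 -239.4  106. ]
mill [ 454.  -476.9   90. ]
tin [ 364.3 -461.3   58. ]
```

```bash
cat >> h.py <<'E'
def go(x,y,z):
    s=r.get_state(); M=R.from_quat(np.roll(s["tcp_rot"],-1)).as_matrix()
    t=M.T@(np.array([x,y,z])-s["eef_pos"]); print("at",s["eef_pos"].round(1),"tool shift",t.round(1),"tilt",np.degrees(np.arccos(-M[2,2])).round(2),"F",s["wrist_force"].round(2),"w",round(s["gripper_width"],1),"clock",s["clock"])
E
python3 - <<'E'
from h import *
for u,v in((330,0),(600,165)):
    p=pix("top",u,v,500); print("shelf edge",p.round(), "n", p[0]*.866-p[1]*.5)
for p in((429.5,-169.2),(468.4,-310),(332,-304.8),(651.6,-56.1)): print(p[0]*.866-p[1]*.5)
go(429.5,-169.2,231); print(r.tcp_to_grasp)
E
```

```text
shelf edge [ 711. -243.  500.] n 736.8671768814353
shelf edge [ 481. -629.  500.] n 731.3384001438328
456.547
560.6343999999999
439.91200000000003
592.3356
at [ 144.7 -607.7  230.7] tool shift [ 3.786e+02 -3.606e+02  1.000e-01] tilt 0.06 F [-0.35  0.35 -0.38] w 85.5 clock 0.1
18.700000000000003
```

Emit:
servo_tool(slide=[[9.5, -9, 0], [19, -18, 0], [28.4, -27, 0], [28.4, -27, 0], [28.4, -27, 0], [28.4, -27, 0], [28.4, -27, 0], [28.4, -27, 0], [28.4, -27, 0], [28.4, -27, 0], [28.4, -27, 0], [28.4, -27, 0], [28.4, -27, 0], [19, -18, 0], [9.5, -9, 0], [9.5, -9, 0], [0, 0, 0], [0, 0, 0]], delta_rot=[[0, 0, 0], [0, 0, 0], [0, 0, 0], [0, 0, 0], [0, 0, 0], [0, 0, 0], [0, 0, 0], [0, 0, 0], [0, 0, 0], [0, 0, 0], [0, 0, 0], [0, 0, 0], [0, 0, 0], [0, 0, 0], [0, 0, 0], [0, 0, 0], [0, 0, 0], [0, 0, 0]], jaw=[44, 44, 44, 44, 44, 44, 44, 44, 44, 44, 44, 44, 44, 44, 44, 44, 44, 44])

```text
clock: 1.9
eef_pos: [429.5, -169.9, 231.2]
tcp_rot: [0.0, 0.993, 0.117, -0.0]
wrist_force: [-0.5, -0.0, 0.8]
gripper_width: 43.8
grasp_force: 0.0
```

```bash
python3 -c "
from h import *
go(429.5,-169.2,106)"
```

```text
at [ 429.5 -169.9  231.2] tool shift [  0.2  -0.7 125.2] tilt 0.02 F [-0.46 -0.04  0.79] w 43.8 clock 1.9
```

Emit:
servo_tool(slide=[[0, -0.7, 10], [0, 0, 20], [0, 0, 25], [0, 0, 25], [0, 0, 20], [0, 0, 12], [0, 0, 8], [0, 0, 4], [0, 0, 0], [0, 0, 0], [0, 0, 0], [0, 0, 0], [0, 0, 0], [0, 0, 0], [0, 0, 0]], delta_rot=[[0, 0, 0], [0, 0, 0], [0, 0, 0], [0, 0, 0], [0, 0, 0], [0, 0, 0], [0, 0, 0], [0, 0, 0], [0, 0, 0], [0, 0, 0], [0, 0, 0], [0, 0, 0], [0, 0, 0], [0, 0, 0], [0, 0, 0]], jaw=[44, 44, 44, 44, 44, 44, 44, 44, 44, 40, 32, 24, 10, 10, 10])

```text
clock: 3.4
eef_pos: [430.2, -169.1, 107.8]
tcp_rot: [0.0, 0.993, 0.117, 0.0]
wrist_force: [-2.3, 3.6, 10.4]
gripper_width: 15.5
grasp_force: 58.4
```

```bash
python3 - <<'E'
from h import *
go(429.5,-169.2,106)
p,d=r.capture("side"); cv2.imwrite("pics/g1.png",cv2.resize(p[100:300,200:460],None,fx=3,fy=3)[:,:,::-1])
E
```

```text
at [ 430.2 -169.1  107.8] tool shift [-0.7 -0.   1.8] tilt 0.04 F [-2.34  3.6  10.44] w 15.5 clock 3.4
```

View pics/g1.png

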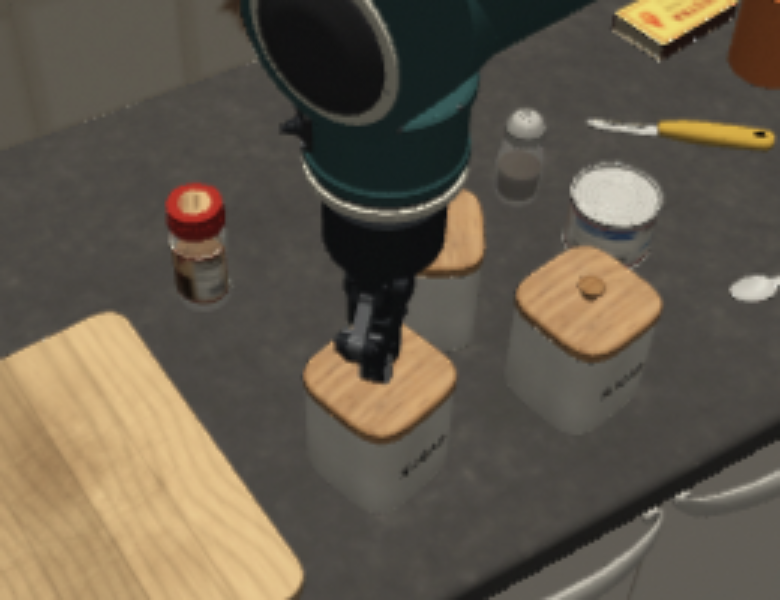

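The gripper holds canister 1's knob, with the fingers centred on the lid at about (375,365) in the crop. I'll lift it.

Emit:
servo_tool(slide=[[0, 0, -2], [0, 0, -3], [0, 0, -5], [0, 0, -8], [0, 0, -10], [0, 0, -10], [0, 0, -6], [0, 0, -3], [0, 0, 0], [0, 0, 0], [0, 0, 0], [0, 0, 0]], delta_rot=[[0, 0, 0], [0, 0, 0], [0, 0, 0], [0, 0, 0], [0, 0, 0], [0, 0, 0], [0, 0, 0], [0, 0, 0], [0, 0, 0], [0, 0, 0], [0, 0, 0], [0, 0, 0]], jaw=[10, 10, 10, 10, 10, 10, 10, 10, 10, 10, 10, 10])

```text
clock: 4.65
eef_pos: [429.7, -169.2, 154.0]
tcp_rot: [-0.0, 0.993, 0.117, -0.0]
wrist_force: [0.2, 0.2, -2.1]
gripper_width: 14.9
grasp_force: 58.6
```

```bash
python3 - <<'E'
from h import *
f=[]
for i in range(4):
    p,d=r.capture("side"); f.append(r.get_state()["wrist_force"])
print(np.round(f,2))
cv2.imwrite("pics/g2.png",cv2.resize(p[100:300,200:460],None,fx=3,fy=3)[:,:,::-1])
go(651.6,-56.1,170)
E
```

```text
[[ 0.59 -0.76 -2.75]
 [ 0.31 -0.14 -2.74]
 [ 0.31  0.6  -4.17]
 [-0.08  0.3  -2.13]]
at [ 429.8 -169.3  154.2] tool shift [242.  -58.7 -15.9] tilt 0.02 F [-0.08  0.3  -2.13] w 14.9 clock 4.85
```

View pics/g2.png

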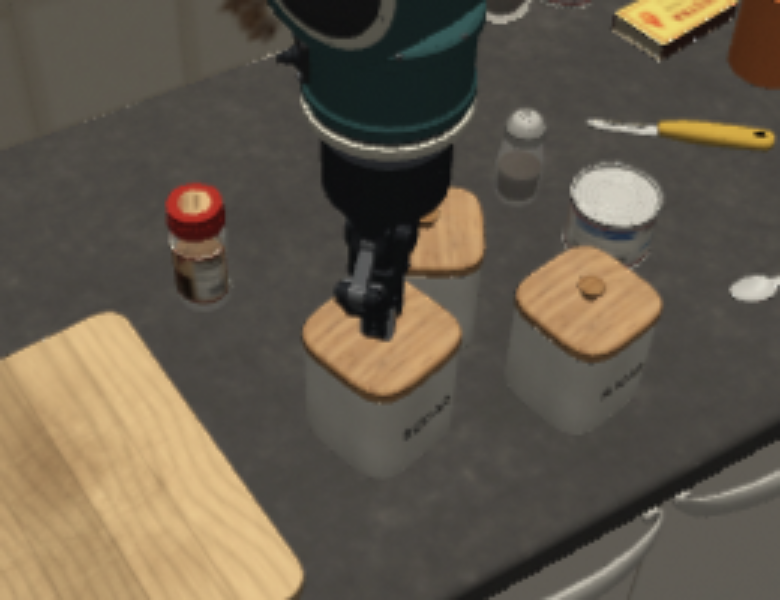

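It weighs about 2.8 N (roughly 0.28 kg), so it is a light one, and it hangs level. I'll carry it to the far board spot.

Emit:
servo_tool(slide=[[6, -1.5, -3], [12, -2.9, -3], [20, -4.9, 0], [24, -5.8, 0], [24, -5.8, 0], [24, -5.8, 0], [24, -5.8, 0], [24, -5.8, 0], [24, -5.8, 0], [24, -5.8, 0], [18, -4.4, 0], [12, -2.9, 0], [6, -1.5, 0], [0, 0, 5], [0, 0, 10], [0, 0, 7], [0, 0, 3], [0, 0, 0]], delta_rot=[[0, 0, 0], [0, 0, 0], [0, 0, 0], [0, 0, 0], [0, 0, 0], [0, 0, 0], [0, 0, 0], [0, 0, 0], [0, 0, 0], [0, 0, 0], [0, 0, 0], [0, 0, 0], [0, 0, 0], [0, 0, 0], [0, 0, 0], [0, 0, 0], [0, 0, 0], [0, 0, 0]], jaw=[10, 10, 10, 10, 10, 10, 10, 10, 10, 10, 10, 10, 10, 10, 10, 10, 10, 10])

```text
clock: 6.65
eef_pos: [651.1, -56.4, 134.7]
tcp_rot: [-0.0, 0.993, 0.116, -0.001]
wrist_force: [-0.9, -0.6, -3.0]
gripper_width: 15.0
grasp_force: 58.7
```

```bash
python3 -c "
from h import *
go(651.6,-56.1,126)"
```

```text
at [651.1 -56.4 134.7] tool shift [ 0.5 -0.2  8.7] tilt 0.06 F [-0.88 -0.64 -3.02] w 15.0 clock 6.65
```

Emit:
servo_tool(slide=[[0, 0, 3], [0, 0, 2], [0, 0, 1], [0, 0, 1], [0, 0, 1], [0, 0, 0], [0, 0, 0]], delta_rot=[[0, 0, 0], [0, 0, 0], [0, 0, 0], [0, 0, 0], [0, 0, 0], [0, 0, 0], [0, 0, 0]], jaw=[10, 10, 10, 10, 10, 10, 10])

```text
clock: 7.35
eef_pos: [651.6, -56.1, 127.3]
tcp_rot: [-0.0, 0.993, 0.117, -0.0]
wrist_force: [0.0, 0.9, -3.3]
gripper_width: 14.8
grasp_force: 58.6
```

Emit:
servo_tool(slide=[[0, 0, 0.7], [0, 0, 0.7], [0, 0, 0.3], [0, 0, 0]], delta_rot=[[0, 0, 0], [0, 0, 0], [0, 0, 0], [0, 0, 0]], jaw=[10, 10, 10, 10])

```text
clock: 7.75
eef_pos: [651.7, -56.1, 125.7]
tcp_rot: [-0.0, 0.993, 0.117, 0.0]
wrist_force: [0.1, -0.5, -0.5]
gripper_width: 14.7
grasp_force: 58.8
```

Emit:
servo_tool(slide=[[0, 0, 0.5], [0, 0, 0], [0, 0, 0], [0, 0, 0], [0, 0, 0], [0, 0, -5], [0, 0, -15], [0, 0, -20], [-9.4, 8.2, -10], [-18.8, 16.4, 0], [-28.2, 24.5, 0], [-28.2, 24.5, 0], [-28.2, 24.5, 0], [-28.2, 24.5, 0], [-28.2, 24.5, 0], [-28.2, 24.5, 0], [-18.8, 16.4, 0], [-9.4, 8.2, 0], [-9.4, 8.2, 0], [0, 0, 0]], delta_rot=[[0, 0, 0], [0, 0, 0], [0, 0, 0], [0, 0, 0], [0, 0, 0], [0, 0, 0], [0, 0, 0], [0, 0, 0], [0, 0, 0], [0, 0, 0], [0, 0, 0], [0, 0, 0], [0, 0, 0], [0, 0, 0], [0, 0, 0], [0, 0, 0], [0, 0, 0], [0, 0, 0], [0, 0, 0], [0, 0, 0]], jaw=[10, 15, 22, 32, 44, 44, 44, 44, 44, 44, 44, 44, 44, 44, 44, 44, 44, 44, 44, 44])

```text
clock: 9.75
eef_pos: [469.7, -310.3, 175.3]
tcp_rot: [0.0, 0.993, 0.116, -0.0]
wrist_force: [-0.0, -0.9, -0.6]
gripper_width: 43.6
grasp_force: 0.0
```

```bash
python3 - <<'E'
from h import *
go(468.4,-310,107)
p,d=r.capture("side"); cv2.imwrite("pics/g3.png",cv2.resize(p[100:380,120:480],None,fx=2,fy=2)[:,:,::-1])
comps(cloud("side",d),113,130,300)
E
```

```text
at [ 469.7 -310.3  175.3] tool shift [-1.2 -0.7 68.3] tilt 0.02 F [-0.02 -0.93 -0.56] w 43.6 clock 9.75
[481.  21.] 543 c [  384.2 -1174.4] sz [551.1  11.8] ang 60.1 z 121.6
[154. 126.] 1913 c [ 907.3 -266. ] sz [826.3  10.6] ang 60.0 z 121.5
[206. 216.] 1347 c [651.5 -54.8] sz [90.5 91.1] ang 77.0 z 119.3
```

View pics/g3.png

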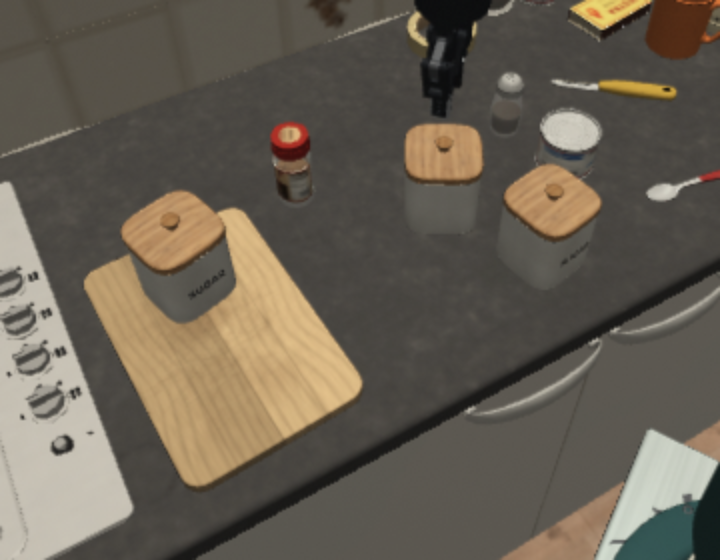

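Canister 1 stands upright on the far half of the board, with its lid at (172,230) in the crop and its centre at (651.5,-55). Next is canister 2.

Emit:
servo_tool(slide=[[-1.2, -0.7, 10], [0, 0, 20], [0, 0, 20], [0, 0, 10], [0, 0, 5], [0, 0, 3], [0, 0, 0], [0, 0, 0], [0, 0, 0], [0, 0, 0], [0, 0, 0], [0, 0, 0], [0, 0, 0]], delta_rot=[[0, 0, 0], [0, 0, 0], [0, 0, 0], [0, 0, 0], [0, 0, 0], [0, 0, 0], [0, 0, 0], [0, 0, 0], [0, 0, 0], [0, 0, 0], [0, 0, 0], [0, 0, 0], [0, 0, 0]], jaw=[44, 44, 44, 44, 44, 44, 44, 38, 30, 22, 10, 10, 10])

```text
clock: 11.1
eef_pos: [469.5, -309.5, 107.6]
tcp_rot: [0.001, 0.993, 0.117, 0.0]
wrist_force: [1.7, -2.7, 5.3]
gripper_width: 14.6
grasp_force: 58.6
```

Emit:
servo_tool(slide=[[0, 0, -2], [0, 0, -3], [0, 0, -5], [0, 0, -8], [0, 0, -10], [0, 0, -10], [0, 0, -6], [0, 0, -3], [0, 0, 0], [0, 0, 0], [0, 0, 0], [0, 0, 0]], delta_rot=[[0, 0, 0], [0, 0, 0], [0, 0, 0], [0, 0, 0], [0, 0, 0], [0, 0, 0], [0, 0, 0], [0, 0, 0], [0, 0, 0], [0, 0, 0], [0, 0, 0], [0, 0, 0]], jaw=[10, 10, 10, 10, 10, 10, 10, 10, 10, 10, 10, 10])

```text
clock: 12.3
eef_pos: [468.9, -308.9, 153.7]
tcp_rot: [-0.0, 0.993, 0.117, -0.0]
wrist_force: [0.4, -0.4, -6.1]
gripper_width: 14.8
grasp_force: 58.7
```

```bash
python3 - <<'E'
from h import *
f=[]
for i in range(4):
    p,d=r.capture("side"); f.append(r.get_state()["wrist_force"])
print(np.round(f,2))
comps(cloud("side",d),142,156,100)
go(526.6,6.7,160)
E
```

```text
[[ 0.25  0.72 -6.56]
 [ 0.61  0.45 -6.26]
 [-0.59  0.47 -6.63]
 [ 0.32  0.18 -6.48]]
[461.  20.] 500 c [  436.1 -1084.8] sz [593.7  11.3] ang 60.3 z 148.1
[554.  19.] 168 c [  186.7 -1242.4] sz [ 55.3 123. ] ang 83.2 z 149.5
[417.  44.] 105 c [ 506.7 -858.9] sz [43.  36.2] ang 32.0 z 149.2
[150. 117.] 1610 c [ 908.8 -263.5] sz [791.9  10.9] ang 60.1 z 149.2
[342. 164.] 906 c [ 467.8 -306. ] sz [88.8 90.5] ang 29.6 z 147.5
at [ 469.  -309.   153.9] tool shift [ 129.1 -293.8   -6. ] tilt 0.01 F [ 0.32  0.18 -6.48] w 15.0 clock 12.5
```

About 6.5 N (0.66 kg), so canister 2 is the full one. I'll set it back gently where it stood and move canister 3.

Emit:
servo_tool(slide=[[0, 0, 4], [0, 0, 8], [0, 0, 12], [0, 0, 10], [0, 0, 5], [0, 0, 3], [0, 0, 1.5], [0, 0, 1], [0, 0, 1], [0, 0, 0], [0, 0, 0]], delta_rot=[[0, 0, 0], [0, 0, 0], [0, 0, 0], [0, 0, 0], [0, 0, 0], [0, 0, 0], [0, 0, 0], [0, 0, 0], [0, 0, 0], [0, 0, 0], [0, 0, 0]], jaw=[10, 10, 10, 10, 10, 10, 10, 10, 10, 10, 10])

```text
clock: 13.6
eef_pos: [469.1, -309.1, 108.7]
tcp_rot: [0.0, 0.993, 0.117, 0.0]
wrist_force: [-0.2, 0.5, -6.4]
gripper_width: 14.8
grasp_force: 58.8
```

Emit:
servo_tool(slide=[[0, 0, 0.7], [0, 0, 0.7], [0, 0, 0.3], [0, 0, 0]], delta_rot=[[0, 0, 0], [0, 0, 0], [0, 0, 0], [0, 0, 0]], jaw=[10, 10, 10, 10])

```text
clock: 14.0
eef_pos: [469.6, -309.5, 107.6]
tcp_rot: [0.001, 0.993, 0.117, 0.001]
wrist_force: [0.7, -1.5, 4.2]
gripper_width: 14.8
grasp_force: 59.8
```

Emit:
servo_tool(slide=[[0, 0, 0], [0, 0, 0], [0, 0, 0], [0, 0, 0], [0, 0, -5], [0, 0, -15], [0, 0, -20], [-7, -2, -10], [-16, -4, 0], [-25, -7, 0], [-28, -8, 0], [-25, -7, 0], [-16, -4, 0], [-10, -3, 0], [-6, -1.5, 0], [0, 0, 0], [0, 0, 0]], delta_rot=[[0, 0, 0], [0, 0, 0], [0, 0, 0], [0, 0, 0], [0, 0, 0], [0, 0, 0], [0, 0, 0], [0, 0, 0], [0, 0, 0], [0, 0, 0], [0, 0, 0], [0, 0, 0], [0, 0, 0], [0, 0, 0], [0, 0, 0], [0, 0, 0], [0, 0, 0]], jaw=[15, 22, 32, 44, 44, 44, 44, 44, 44, 44, 44, 44, 44, 44, 44, 44, 44])

```text
clock: 15.7
eef_pos: [331.9, -304.3, 156.9]
tcp_rot: [0.0, 0.993, 0.117, 0.0]
wrist_force: [0.3, 0.5, -0.2]
gripper_width: 43.7
grasp_force: 0.0
```

```bash
python3 -c "
from h import *
go(332,-304.8,107)"
```

```text
at [ 331.9 -304.3  156.9] tool shift [-0.1  0.5 49.9] tilt 0.02 F [ 0.34  0.51 -0.25] w 43.7 clock 15.7
```

Emit:
servo_tool(slide=[[0, 0.5, 8], [0, 0, 15], [0, 0, 13], [0, 0, 7], [0, 0, 4], [0, 0, 2.5], [0, 0, 0], [0, 0, 0], [0, 0, 0], [0, 0, 0], [0, 0, 0], [0, 0, 0], [0, 0, 0]], delta_rot=[[0, 0, 0], [0, 0, 0], [0, 0, 0], [0, 0, 0], [0, 0, 0], [0, 0, 0], [0, 0, 0], [0, 0, 0], [0, 0, 0], [0, 0, 0], [0, 0, 0], [0, 0, 0], [0, 0, 0]], jaw=[44, 44, 44, 44, 44, 44, 44, 38, 30, 22, 10, 10, 10])

```text
clock: 17.0
eef_pos: [331.6, -305.3, 107.8]
tcp_rot: [0.0, 0.993, 0.117, 0.0]
wrist_force: [-0.7, -1.5, 6.8]
gripper_width: 15.0
grasp_force: 58.5
```

Emit:
servo_tool(slide=[[0, 0, -2], [0, 0, -3], [0, 0, -5], [0, 0, -8], [0, 0, -10], [0, 0, -10], [0, 0, -6], [0, 0, -3], [0, 0, 0], [0, 0, 0], [0, 0, 0], [0, 0, 0]], delta_rot=[[0, 0, 0], [0, 0, 0], [0, 0, 0], [0, 0, 0], [0, 0, 0], [0, 0, 0], [0, 0, 0], [0, 0, 0], [0, 0, 0], [0, 0, 0], [0, 0, 0], [0, 0, 0]], jaw=[10, 10, 10, 10, 10, 10, 10, 10, 10, 10, 10, 10])

```text
clock: 18.2
eef_pos: [331.2, -304.7, 154.1]
tcp_rot: [-0.0, 0.993, 0.117, -0.0]
wrist_force: [0.2, -1.1, -3.6]
gripper_width: 15.0
grasp_force: 58.7
```

```bash
python3 - <<'E'
from h import *
f=[]
for i in range(4):
    p,d=r.capture("side"); f.append(r.get_state()["wrist_force"])
print(np.round(f,2))
comps(cloud("side",d),142,156,600)
go(400,-169,160)
go(526.6,6.7,160)
E
```

```text
[[-0.22  0.52 -2.06]
 [ 0.75  0.33 -3.71]
 [-0.28  1.03 -3.38]
 [-0.06 -1.81 -4.29]]
[181. 108.] 1905 c [ 853.4 -359.2] sz [1014.7   10.7] ang 60.0 z 149.0
[399. 188.] 1047 c [ 331.8 -302.1] sz [90.7 89.7] ang 70.9 z 147.6
at [ 331.3 -304.8  154.3] tool shift [  98.3 -116.2   -5.7] tilt 0.02 F [-0.06 -1.81 -4.29] w 14.9 clock 18.4
at [ 331.3 -304.8  154.3] tool shift [ 262.1 -257.8   -5.7] tilt 0.02 F [-0.06 -1.81 -4.29] w 14.9 clock 18.4
```

Canister 3 weighs about 3.4 N, so it is light and goes to the near board spot.

Emit:
servo_tool(slide=[[5, -6, -3], [10, -12, -3], [16, -19, 0], [16, -19, 0], [16, -19, 0], [16, -19, 0], [19.3, -22.2, 0], [20, -17.3, 0], [20, -17.3, 0], [20, -17.3, 0], [20, -17.3, 0], [20, -17.3, 0], [20, -17.3, 0], [18, -15.6, 0], [13, -11.2, 0], [8, -6.9, 0], [4.8, -4.1, 0], [0, 0, 5], [0, 0, 9], [0, 0, 6]], delta_rot=[[0, 0, 0], [0, 0, 0], [0, 0, 0], [0, 0, 0], [0, 0, 0], [0, 0, 0], [0, 0, 0], [0, 0, 0], [0, 0, 0], [0, 0, 0], [0, 0, 0], [0, 0, 0], [0, 0, 0], [0, 0, 0], [0, 0, 0], [0, 0, 0], [0, 0, 0], [0, 0, 0], [0, 0, 0], [0, 0, 0]], jaw=[10, 10, 10, 10, 10, 10, 10, 10, 10, 10, 10, 10, 10, 10, 10, 10, 10, 10, 10, 10])

```text
clock: 20.4
eef_pos: [525.9, 5.9, 139.3]
tcp_rot: [0.0, 0.993, 0.116, -0.001]
wrist_force: [-0.1, 0.3, -3.1]
gripper_width: 14.8
grasp_force: 58.7
```

```bash
python3 -c "
from h import *
go(526.6,6.7,126)"
```

```text
at [525.9   5.9 139.3] tool shift [ 0.9 -0.7 13.3] tilt 0.07 F [-0.15  0.26 -3.11] w 14.8 clock 20.4
```

Emit:
servo_tool(slide=[[0, 0, 4], [0, 0, 3], [0, 0, 2], [0, 0, 1], [0, 0, 1], [0, 0, 0.7], [0, 0, 0], [0, 0, 0]], delta_rot=[[0, 0, 0], [0, 0, 0], [0, 0, 0], [0, 0, 0], [0, 0, 0], [0, 0, 0], [0, 0, 0], [0, 0, 0]], jaw=[10, 10, 10, 10, 10, 10, 10, 10])

```text
clock: 21.2
eef_pos: [526.6, 6.7, 128.7]
tcp_rot: [-0.0, 0.993, 0.117, 0.0]
wrist_force: [0.5, -0.5, -3.1]
gripper_width: 14.6
grasp_force: 58.7
```

Emit:
servo_tool(slide=[[0, 0, 1], [0, 0, 0.7], [0, 0, 0.7], [0, 0, 0.4], [0, 0, 0.3], [0, 0, 0]], delta_rot=[[0, 0, 0], [0, 0, 0], [0, 0, 0], [0, 0, 0], [0, 0, 0], [0, 0, 0]], jaw=[10, 10, 10, 10, 10, 10])

```text
clock: 21.8
eef_pos: [526.7, 6.6, 125.7]
tcp_rot: [0.0, 0.993, 0.117, 0.0]
wrist_force: [0.3, -1.4, -1.2]
gripper_width: 14.9
grasp_force: 58.8
```

Emit:
servo_tool(slide=[[0, 0, 0.5], [0, 0, 0], [0, 0, 0], [0, 0, 0], [0, 0, 0], [0, 0, -5], [0, 0, -15], [0, 0, -20], [-5.2, 11.7, -10], [-10.4, 23.5, 0], [-15.6, 35.3, 0], [-15.6, 35.3, 0], [-15.6, 35.3, 0], [-15.6, 35.3, 0], [-15.6, 35.3, 0], [-15.6, 35.3, 0], [-10.4, 23.5, 0], [-5.2, 11.7, 0], [-5.2, 11.7, 0], [0, 0, 0]], delta_rot=[[0, 0, 0], [0, 0, 0], [0, 0, 0], [0, 0, 0], [0, 0, 0], [0, 0, 0], [0, 0, 0], [0, 0, 0], [0, 0, 0], [0, 0, 0], [0, 0, 0], [0, 0, 0], [0, 0, 0], [0, 0, 0], [0, 0, 0], [0, 0, 0], [0, 0, 0], [0, 0, 0], [0, 0, 0], [0, 0, 0]], jaw=[10, 15, 22, 32, 44, 44, 44, 44, 44, 44, 44, 44, 44, 44, 44, 44, 44, 44, 44, 44])

```text
clock: 23.8
eef_pos: [468.1, -310.1, 175.4]
tcp_rot: [0.0, 0.993, 0.116, 0.0]
wrist_force: [1.1, 1.0, -0.1]
gripper_width: 43.9
grasp_force: 0.0
```

```bash
python3 - <<'E'
from h import *
p,d=r.capture("side"); P=cloud("side",d)
comps(P,113,130,600); comps(P,96,108,600)
go(469,-309.3,107)
E
```

```text
[154. 126.] 1910 c [ 908.3 -265.2] sz [825.6  12.2] ang 59.9 z 121.8
[206. 216.] 1349 c [650.4 -54.5] sz [90.3 89.9] ang 75.9 z 119.2
[236. 264.] 1764 c [526.7   7.4] sz [89.7 90.8] ang 71.6 z 119.3
[154. 133.] 1305 c [ 907.8 -264.7] sz [840.6   9.8] ang 60.0 z 102.0
[341. 176.] 997 c [ 468.8 -308.3] sz [88.5 91.6] ang 29.6 z 101.4
at [ 468.5 -308.9  175.4] tool shift [ 0.4  0.5 68.4] tilt 0.02 F [-0.84  0.02  0.23] w 43.9 clock 23.85
```

Both light canisters are level on the board at the planned spots, and canister 2 is undisturbed. I'll re-grasp it and lift it 145 mm.

Emit:
servo_tool(slide=[[0.4, 0.5, 10], [0, 0, 20], [0, 0, 20], [0, 0, 10], [0, 0, 5], [0, 0, 3], [0, 0, 0], [0, 0, 0], [0, 0, 0], [0, 0, 0], [0, 0, 0], [0, 0, 0], [0, 0, 0]], delta_rot=[[0, 0, 0], [0, 0, 0], [0, 0, 0], [0, 0, 0], [0, 0, 0], [0, 0, 0], [0, 0, 0], [0, 0, 0], [0, 0, 0], [0, 0, 0], [0, 0, 0], [0, 0, 0], [0, 0, 0]], jaw=[44, 44, 44, 44, 44, 44, 44, 38, 30, 22, 10, 10, 10])

```text
clock: 25.15
eef_pos: [468.9, -310.1, 107.7]
tcp_rot: [0.0, 0.993, 0.117, 0.0]
wrist_force: [-1.6, 0.4, 6.1]
gripper_width: 14.8
grasp_force: 58.5
```

Emit:
servo_tool(slide=[[0, 0, -2], [0, 0, -3], [0, 0, -5], [0, 0, -8], [0, 0, -12], [0, 0, -15], [0, 0, -15], [0, 0, -15], [0, 0, -15], [0, 0, -15], [0, 0, -15], [0, 0, -12], [0, 0, -8], [0, 0, -5], [0, 0, -2], [0, 0, 0], [0, 0, 0], [0, 0, 0], [0, 0, 0], [0, 0, 0]], delta_rot=[[0, 0, 0], [0, 0, 0], [0, 0, 0], [0, 0, 0], [0, 0, 0], [0, 0, 0], [0, 0, 0], [0, 0, 0], [0, 0, 0], [0, 0, 0], [0, 0, 0], [0, 0, 0], [0, 0, 0], [0, 0, 0], [0, 0, 0], [0, 0, 0], [0, 0, 0], [0, 0, 0], [0, 0, 0], [0, 0, 0]], jaw=[10, 10, 10, 10, 10, 10, 10, 10, 10, 10, 10, 10, 10, 10, 10, 10, 10, 10, 10, 10])

```text
clock: 27.15
eef_pos: [468.7, -309.7, 253.9]
tcp_rot: [-0.0, 0.993, 0.117, -0.0]
wrist_force: [0.1, -0.4, -6.3]
gripper_width: 14.6
grasp_force: 58.8
```

```bash
python3 - <<'E'
from h import *
p,d=r.capture("side"); P=cloud("side",d); cv2.imwrite("pics/end.png",p[:,:,::-1])
comps(P,238,262,100)
go(469,-309.3,107)
E
```

```text
[403.   6.] 359 c [ 556.9 -872.5] sz [200.1  10.2] ang 59.5 z 248.6
[154.  76.] 3216 c [ 890.7 -293.3] sz [765.5  12.3] ang 59.9 z 250.1
[344. 129.] 1101 c [ 467.7 -307.4] sz [88.2 90.8] ang 29.5 z 247.3
[482. 344.] 179 c [97.9  8.9] sz [ 6.8 40.9] ang 29.6 z 248.9
at [ 468.7 -309.7  253.9] tool shift [  0.4  -0.3 146.9] tilt 0.02 F [-0.14 -0.79 -6.63] w 15.0 clock 27.2
```

View pics/end.png

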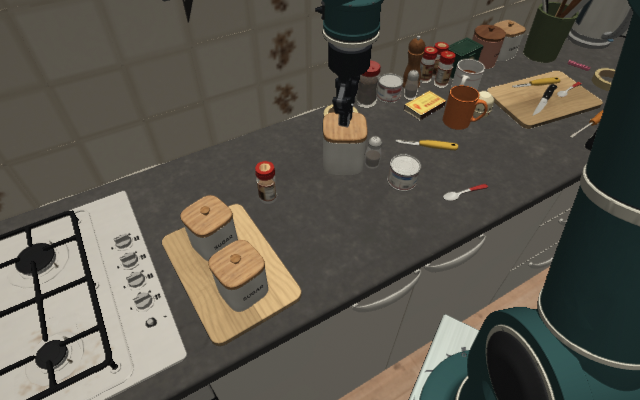

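The full canister hangs level at (344,140), with its underside about 145 mm up. The two light ones stand on the board at (207,225) and (238,275), and the mill, jar and tin haven't moved. I'll hand the job in.

```bash
python3 -c "
from station import r
print(r.job_done())"
```

```text
the job is handed in; nothing more can be done
None
```

The job is handed in: both nearly empty canisters (about 0.28 and 0.34 kg) stand upright on the board, and the full one (about 0.66 kg) is held level with its underside about 145 mm above the worktop.

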